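# Close the stop of a bread slicing guide on the roll and lock its wing screw

### The job

Get the slicing guide ready for the knife: push its sliding stop along the trough until the bread roll is snug between the stop and the end wall, then lock it by turning its wing screw clockwise (seen from above) with fingertip strokes, one wing at a time, until it is fully tight. Nothing is to be grasped: do not pinch the screw or lift the roll, and leave everything else on the counter where it stands.

Things in the scene. Friction and masses are not known exactly. Their poses are not given: they have to be found in the camera images.
- guide: Slicing guide: pale beech trough fixed to the counter, 340 long x 100 wide, 62 high at the end wall. Origin under its middle on the counter; y runs along the trough towards the end wall, x across it, z up. Trough floor 16 above the counter, 70 wide between side walls that are 10 thick, 26 high (tops 42 above the counter) and notched with knife slots. End wall at the +y end, inner face at y = +156; the -y end is open, the trough ends there at y = -170.
- trough_end (a point): Centre of the inner face of the end wall, 31 above the counter; axes as the guide's.
- roll_mid (a point): Middle of the golden bread roll that lies loose in the trough along its length: 60 wide, 125 long, 53 high (top 69 above the counter), 75 g. This point is 26 above the roll's underside; its y axis runs along the roll.
- stop (a joint): Travel of the sliding stop, a brown wooden block with a white facing, in m: 0 = farthest from the end wall, grows towards the end wall, up to 0.085. About 0.066 when the roll is snug between stop and end wall. Slides with about 3 N of friction while the screw is loose and moves like a block of about 1 kg; the tight screw holds it against about 30 N.
- stop_face (a point): Centre of the stop's white front face, which meets the roll, 31 above the counter; axes as the guide's. The block is 90 long (along the trough), 66 wide, its top is 46 above the counter.
- stop_back (a point): Centre of the stop's rear face, 90 behind the front face, 31 above the counter; it can be pushed here from inside the trough, towards guide +y. Axes as the guide's.
- wing (a joint): Angle of the black wing screw in rad: 0 = fully tight (hard stop), negative = still to turn; it grows when turned clockwise seen from above. Starts about 1 to 1.5 turns loose. It turns easily (about 0.025 N m, rising to about 0.045 N m over the last half turn as it clamps) and stays where it is left. It sinks 3 mm a turn.
- wing_hub (a point): Point on the vertical axis of the wing screw, half-way up its wings (68 above the counter when tight, up to 4 higher when loose). Moves with the stop: 46 behind the stop's front face, 44 ahead of its rear face. Its x axis runs along the two wings, z up, and it turns with the screw. The hub is 25 across; two opposite wings reach 38 from the axis, 7 thick, 26 high (13 above and below this point); 9 of air between the wings' lower edge and the block's top when tight.
- wing_tip (a point): Outer end of one of the two wings, 38 from the screw's axis at half its height.
- bell: Chrome counter bell with black foot, 80 across, 54 high, at the right front; origin at the centre of its underside. Leave it.
- mint_tin: Red tin with cream lid, 60x92x23, right of the bell; origin at the centre of its underside. Leave it.
- cake_basket: Chip-wood basket with small cakes, 115x155x116, at the left front; origin at the centre of its underside. Leave it.
- coin_dish: Grey round change dish, 129 across, 18 high, at the left behind the basket; origin at the centre of its underside. Leave it.
- price_card: Price card in a small wooden foot, 22x75x54, at the left rear; origin at the centre of its underside. Leave it.
- biscuit: Round scalloped biscuit, 65 across, 9 thick, lying in front of the till, right; origin at the centre of its underside. Leave it.
- cash_drawer_drawer (a joint): Opening of the black till drawer behind the guide, in m: 0 = shut, as it starts. Leave it shut.

How it is judged:
By the outcome, as a careful person would: the job done as asked, in the order asked, and still so for the second after the job is handed in, with the robot touching nothing.
It also fails if it takes over 58 s, if anything falls off the work surface, if the arm or the gripper's body presses on something with over 40 N, if the wrist force passes 120 N, or if a joint passes its speed limit or range.

### The arm

A 6-joint arm with a two-finger parallel gripper is mounted at the origin on a cart in front of the work surface, level with it; the furniture and walls round the work are solid. World frame = base frame: x ahead of the robot, y to its left, z up, the work surface at z = 0. Lengths are in m, angles in rad, forces in N, time in s.
With the tool pointing down it reaches from about 0.325 to 0.875 m from the base axis. Payload 4.4 kg.
Tool frame: the origin (TCP) lies at the very end of the fingers, on their centre line; the grasp point (between the pads) lies 19 mm behind it; z points along the fingers, y is the line along which they close (so a half turn about z gives the same grasp; the last joint's range is limited). The gripper opens to 85 mm and grips with 20 to 120 N. Pads are 22 mm wide; open, the fingers measure 114 mm over their backs; the gripper's body (76 mm by 85 mm) begins 54 mm behind the grasp point. The pads swing forward as they close: fully open they stand 13 mm farther back than shut.
Start: joints at [-1.27, 0.207, 1.542, -0, 1.393, -0.15], TCP at [0.251, -0.518, 0.21] pointing down, gripper open.
Joint ranges: [-2.73, 2.73], [-0.86, 2.22], [0.23, 2.46], [-1.11, 4.25], [0.08, 2.63], [-2.82, 2.82]. Speed limits (rad/s): [2.79, 2.79, 3.14, 3.14, 3.14, 3.14].

### API

Orientations are given as a rotation vector (axis times angle).
In Python, from workcell import manip gives the robot as it stands. Calls block until the motion is done:
- manip.move_pose(position, orientation): joint-space move of the TCP to a pose.
- manip.line_to(position, frame=None, feed=0.15): straight line of the TCP; frame=None keeps the orientation; feed is the mean speed in m/s.
- manip.goto_joints(angles): joint-space move.
- manip.gripper_open() and manip.grab(strength=None): open the fingers fully, or close them until they stop; strength is the grip in N (None keeps the last).
- manip.dwell(seconds).
- manip.solve_ik(position, orientation): joint angles nearest the present ones, or None.
- manip.get_state(): the state.
- manip.grab_frame(name): name is "side" or "top" or "wrist"; returns (picture, depth): 420x560x3 uint8, red, green, blue; 420x560 float32, m along the optical axis (not along the pixel's ray), 0 where there is no reading.
- manip.camera_model(name): a dict with "fx", "fy", "cx", "cy" (pixels), "D" ([k1, k2, p1, p2, k3] as OpenCV has them; the pictures are not rectified), "R" (3x3) and "t" (3): a world point X has camera coordinates R X + t. Camera axes: x right, y down, z forward; pixel columns grow to the right and rows downward; lengths in m; the calibration is good to about 2 mm. A picture is of the moment at which its call begins: read the wrist's pose just before it. camera_model takes no time and is no camera call; for the wrist camera it gives the pose at the moment of the call.
A pose or a line that the arm cannot do raises manip.MotionError and nothing moves.
- manip.hand_in(): hands the job in; it is judged then, once.
The state is a dict: "time": time; "joint_positions": joint angles; "qvel": joint speeds; "effort": joint torques, N m; "tool_pos": TCP position; "tcp_rot": TCP orientation; "ft_force": force on the tool from outside, world axes, zero at the start; "moment": the same for the moment, N m; "grip_width": finger opening in m; "gripper_force": force on a finger pad.
Only numpy, scipy, OpenCV 4.12 (cv2) and the standard library are available. Lean on these libraries where they do the work, as an engineer would, in place of code of your own. Each camera call takes 0.05 s, during which the arm holds its last target. There are 200 camera calls.

## Working session

There is one attempt and no reset: what is moved stays moved. The work goes in short steps, each a Python script; the robot and the scene stay as the last script left them, time stands still between calls to the robot, and variables do not carry over. Pictures are saved under pics/ and viewed, at most 10 in all, crops included, and the job is handed in when it is done.

```bash
mkdir -p pics; ls
python3 - <<'E'
from workcell import manip
import cv2,numpy as np
for n in ("top","side"):
    p,d=manip.grab_frame(n); np.savez(f"/tmp/{n}.npz",p=p,d=d)
    cv2.imwrite(f"pics/{n}0.png",p[:,:,::-1])
    m=manip.camera_model(n); print(n,m["fx"],m["D"],(-np.array(m["R"]).T@m["t"]).round(3),(d==0).mean())
print(manip.get_state())
E
```

```text
pics
top 489.2799908096608 [-0.04483017  0.          0.          0.          0.        ] [ 0.378 -0.045  1.31 ] 0.003903061224489796
side 492.7656351943941 [-0.14583335  0.          0.          0.          0.        ] [-0.129 -1.327  0.779] 0.07549319727891156
{'time': 0.1, 'joint_positions': array([-1.27052769e+00,  2.07403414e-01,  1.54287190e+00,  5.58895893e-06,
        1.39352206e+00, -1.50530536e-01]), 'qvel': array([-2.07630533e-03, -6.77932336e-04, -3.81216801e-03, -5.48093505e-05,
        1.22770850e-03, -2.52425529e-03]), 'effort': array([-1.02534850e-03, -3.84094584e+01, -2.92549485e+01, -2.53314920e-04,
        4.88203470e-03, -1.88974127e-05]), 'tool_pos': array([ 0.25026506, -0.51682752,  0.20867414]), 'tcp_rot': array([-3.05998269e+00, -7.01639967e-01,  2.50251837e-04]), 'ft_force': array([ 0.23437587,  0.42302232, -0.16470826]), 'moment': array([-0.01362263, -0.01264933,  0.03676277]), 'gripper_force': 0.0, 'grip_width': 0.08585610253683253}
```

View pics/top0.png

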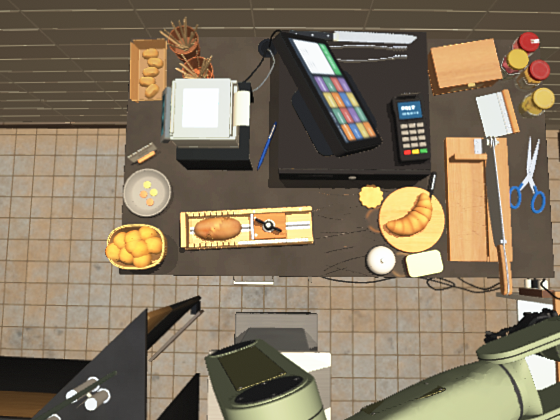

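View pics/side0.png

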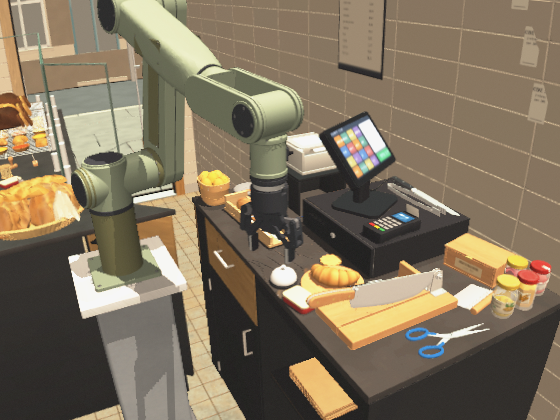

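Top view: guide spans about (180–313, 207–248), with its end wall at the left (world +y). The roll is at (218,228), the screw at (268,226) and the open end at (313,225). The side view is mostly blocked by the arm. Next I'll measure the guide coarsely and get a wrist view above it.

```bash
cat > h.py <<'E'
from workcell import manip
import cv2,numpy as np
from scipy.spatial.transform import Rotation as Ro
def cast(m,px,z):
    """pixels -> world points on plane z"""
    K=np.array([[m["fx"],0,m["cx"]],[0,m["fy"],m["cy"]],[0,0,1]])
    u=cv2.undistortPoints(np.float64(px).reshape(-1,1,2),K,np.float64(m["D"])).reshape(-1,2)
    R=np.array(m["R"]);c=-R.T@np.array(m["t"])
    r=np.c_[u,np.ones(len(u))]@R
    return c+r*((z-c[2])/r[:,2])[:,None]
def cloud(m,d):
    K=np.array([[m["fx"],0,m["cx"]],[0,m["fy"],m["cy"]],[0,0,1]])
    v,u=np.mgrid[:d.shape[0],:d.shape[1]]
    q=cv2.undistortPoints(np.float64(np.c_[u.ravel(),v.ravel()]).reshape(-1,1,2),K,np.float64(m["D"])).reshape(-1,2)
    P=np.c_[q,np.ones(len(q))]*d.ravel()[:,None]
    return ((P-np.array(m["t"]))@np.array(m["R"])).reshape(*d.shape,3)
def down(yaw):
    """tool pointing down; tool y (closing line) at world angle yaw+90deg, tool x at yaw"""
    x=np.array([np.cos(yaw),np.sin(yaw),0]);z=np.array([0,0,-1.])
    return Ro.from_matrix(np.c_[x,np.cross(z,x),z]).as_rotvec()
E
python3 - <<'E'
from h import *
f=np.load("/tmp/top.npz");p,d=f["p"],f["d"];m=manip.camera_model("top")
print(cast(m,[(180,228),(313,225),(183,209),(312,207),(182,248),(313,244)],.042).round(3))
print("screw,roll",cast(m,[(268,226)],.07).round(3),cast(m,[(218,228)],.06).round(3))
P=cloud(m,d)
print(P[225,180:316:6].round(3).tolist())
mw=manip.camera_model("wrist");R=np.array(mw["R"]);c=-R.T@mw["t"];s=manip.get_state()
T=Ro.from_rotvec(s["tcp_rot"]).as_matrix()
print("cam in tool",T.T@(c-s["tool_pos"]),"axis",T.T@R[2],"right",T.T@R[0],mw["fx"])
for yaw in (0,1.57,-1.57,3.14):
  print(yaw,manip.solve_ik([.4,.05,.35],down(yaw)))
E
```

```text
[[ 0.468  0.234  0.042]
 [ 0.479 -0.112  0.042]
 [ 0.518  0.228  0.042]
 [ 0.526 -0.109  0.042]
 [ 0.416  0.227  0.042]
 [ 0.43  -0.112  0.042]]
screw,roll [[0.473 0.004 0.07 ]] [[0.467 0.132 0.06 ]]
[[0.474, 0.231, 0.06], [0.475, 0.217, 0.049], [0.478, 0.208, 0.018], [0.475, 0.185, 0.056], [0.475, 0.169, 0.06], [0.475, 0.152, 0.064], [0.475, 0.137, 0.066], [0.475, 0.121, 0.069], [0.475, 0.107, 0.061], [0.476, 0.092, 0.051], [0.478, 0.078, 0.036], [0.479, 0.064, 0.014], [0.477, 0.046, 0.05], [0.477, 0.031, 0.045], [0.475, 0.014, 0.07], [0.475, -0.002, 0.078], [0.478, -0.016, 0.044], [0.478, -0.031, 0.045], [0.48, -0.047, 0.017], [0.48, -0.063, 0.016], [0.481, -0.079, 0.014], [0.481, -0.095, 0.015], [0.482, -0.112, -0.002]]
cam in tool [ 0.08214253 -0.00062354 -0.16447148] axis [-3.16648939e-01 -7.04588878e-04  9.48542541e-01] right [2.82538486e-04 9.99999610e-01 8.37130735e-04] 292.0295968956784
0 [-9.11449979e-02 -2.51726163e-01  1.70694900e+00 -4.44089210e-16
  1.68636982e+00  1.47965133e+00]
1.57 [-0.091145   -0.25172616  1.706949    0.          1.68636982 -0.09034867]
-1.57 None
3.14 [-0.091145   -0.25172616  1.706949    0.          1.68636982 -1.66034867]
```

Run:
```python
from h import *
manip.grab(30); print(manip.get_state()["time"])
manip.move_pose([.45,.05,.22],down(0))
m=manip.camera_model("wrist");p,d=manip.grab_frame("wrist")
s=manip.get_state();print(s["time"],s["tool_pos"],s["grip_width"])
np.savez("/tmp/w.npz",p=p,d=d,**{k:np.array(v) for k,v in m.items()})
cv2.imwrite("pics/w0.png",cv2.resize(p,(800,600))[:,:,::-1])
```

```text
0.8667
3.075 [0.45024008 0.04933931 0.22000261] 0.00039231662759246745
```

View pics/w0.png

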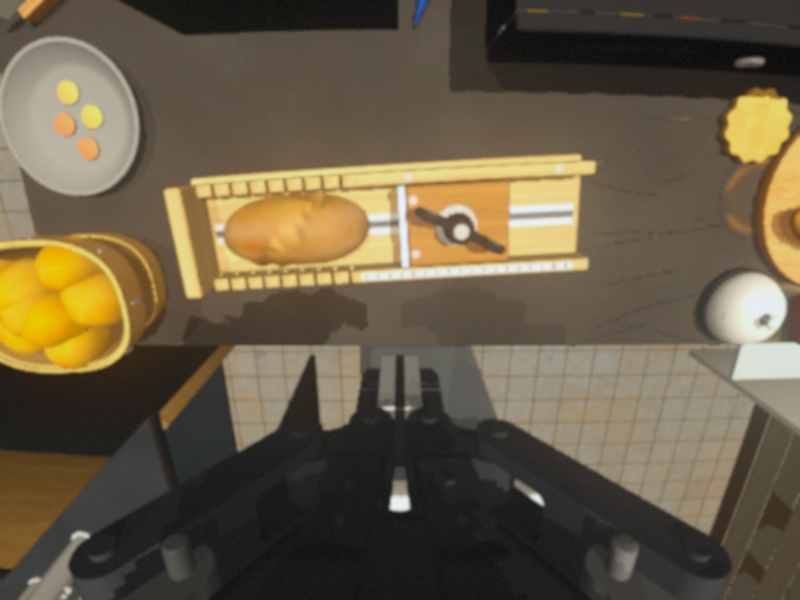

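The wrist view (×1.43) shows the block with its white face at (402,226) and its rear edge at (509,220). The hub is at (459,231), with wing tips at (418,211) and (503,248). The trough's open end is at about (585,215). Next come metric positions.

Run:
```python
from h import *
f=dict(np.load("/tmp/w.npz"));p,d=f.pop("p"),f.pop("d");m=f
s=560/800
C=lambda px,z:cast(m,np.array(px)*s,z).round(4)
far=C([(192,179),(595,163)],.042);near=C([(590,270),(362,283)],.042)
print("far",far,"near",near)
print("rear edge",C([(509,182),(509,257)],.046),"front",C([(400,186),(404,266)],.046))
P=cloud(m,d)
# black wings: dark pixels above 60mm within stop area
dark=(p.max(2)<75)&(P[...,2]>.06)&(P[...,2]<.1)&(np.abs(P[...,1])<.06)&(np.abs(P[...,0]-.475)<.06)
Q=P[dark];print(len(Q),np.percentile(Q,[2,50,98],0).round(4))
v,u=np.nonzero(dark);n,l,st,ce=cv2.connectedComponentsWithStats(dark.astype(np.uint8));print(st[1:],ce[1:])
Q=Q[:,:2];c=Q.mean(0);w,V=np.linalg.eigh(np.cov((Q-c).T));a=V[:,1];t=(Q-c)@a
print("centre",c,"axis deg",np.degrees(np.arctan2(a[1],a[0])),"ext",t.min(),t.max())
# block top by depth, trough floor
B=P[(P[...,2]>.041)&(P[...,2]<.051)&(np.abs(P[...,0]-.476)<.028)&(P[...,1]<.06)&(P[...,1]>-.07)]
print("block y",np.percentile(B[:,1],[.5,1,50,99,99.5]).round(4),"x",np.percentile(B[:,0],[1,99]),"z",np.median(B[:,2]))
```

```text
far [[ 0.5146  0.2179  0.042 ]
 [ 0.5267 -0.1059  0.042 ]] near [[ 0.4381 -0.1138  0.042 ]
 [ 0.4264  0.0824  0.042 ]]
rear edge [[ 0.5113 -0.0365  0.046 ]
 [ 0.4503 -0.0413  0.046 ]] front [[0.5079 0.0498 0.046 ]
 [0.4425 0.0464 0.046 ]]Traceback (most recent call last):
  File "<stdin>", line 11, in <module>
    return _quantile_unchecked(
        a, q, axis, out, overwrite_input, method, keepdims, weights)
    return _ureduce(a,
                    func=_quantile_ureduce_func,
    ...<5 lines>...
                    overwrite_input=overwrite_input,
                    method=method)
    r = func(a, **kwargs)
    result = _quantile(arr,
                       quantiles=q,
    ...<2 lines>...
                       out=out,
                       weights=wgt)
    slices_having_nans = np.isnan(arr[-1, ...])
                                  ~~~^^^^^^^^^
IndexError: index -1 is out of bounds for axis 0 with size 0
```

Run:
```python
from h import *
f=dict(np.load("/tmp/w.npz"));p,d=f.pop("p"),f.pop("d");m=f
P=cloud(m,d);s=.7
for n,q in dict(hub=(459,231),blk=(480,210),wing=(430,217),roll=(290,225),floor=(545,235)).items():
    u,v=np.int32(np.array(q)*s);print(n,P[v,u].round(4),p[v,u])
# wings by darkness in the block's window
mask=np.zeros(d.shape,np.uint8);w=p[130:184,285:356].max(2)<70;mask[130:184,285:356]=w
n,l,st,ce=cv2.connectedComponentsWithStats(mask);k=1+np.argmax(st[1:,4]);v,u=np.nonzero(l==k)
Q=cast(m,np.c_[u,v],.083)[:,:2];r=cv2.minAreaRect(Q.astype(np.float32)*1000);print(st[k],r)
c=Q.mean(0);V=np.linalg.eigh(np.cov((Q-c).T))[1][:,1];print(c,np.degrees(np.arctan2(V[1],V[0])))
# edge lines: fit wall-top outer edges (beech vs dark counter) per column
g=p.astype(int);beech=(g[...,0]>120)&(g[...,0]-g[...,2]>40)
for lo,hi,pick,(a,b) in ((100,150,0,(150,400)),(150,215,-1,(260,405))):
    pts=[]
    for x in range(a,b):
        y=np.nonzero(beech[lo:hi,x])[0]
        if len(y): pts.append((x,y[pick]+lo))
    W=cast(m,pts,.042)[:,:2]*1000
    L=cv2.fitLine(W.astype(np.float32),cv2.DIST_HUBER,0,.5,.01).ravel();print("edge",L)
```

```text
hub [0.4782 0.0063 0.0763] [233 224 207]
blk [ 0.4892 -0.0146  0.0465] [211 151  74]
wing [0.4897 0.0283 0.0834] [106  91  77]
roll [0.4806 0.1349 0.0633] [237 188 101]
floor [ 0.4639 -0.08    0.015 ] [236 208 133]Traceback (most recent call last):
  File "<stdin>", line 8, in <module>
    return _wrapfunc(a, 'argmax', axis=axis, out=out, **kwds)
    return bound(*args, **kwds)
ValueError: attempt to get argmax of an empty sequence
```

Wings are brighter than assumed, so I'll raise the threshold.

```bash
cat > meas.py <<'E'
from h import *
def wings(m,p,d,c0,z=.083,rmax=.042):
    """black wing mask within rmax of c0 (world xy) -> centre, axis deg"""
    P=cloud(m,d);v,u=np.mgrid[:420,:560]
    W=cast(m,np.c_[u.ravel(),v.ravel()],z).reshape(420,560,3)
    near=np.hypot(W[...,0]-c0[0],W[...,1]-c0[1])<rmax
    mask=near&(p.max(2)<130)&(P[...,2]>.06)
    Q=W[mask][:,:2];c=Q.mean(0);V=np.linalg.eigh(np.cov((Q-c).T))[1][:,1];t=(Q-c)@V
    return len(Q),c.round(4),np.degrees(np.arctan2(V[1],V[0]))%180,t.min().round(4),t.max().round(4),np.median(P[mask][:,2])
E
python3 - <<'E'
from meas import *
f=dict(np.load("/tmp/w.npz"));p,d=f.pop("p"),f.pop("d");m=f
print(wings(m,p,d,(.476,.005)))
g=p.astype(int);beech=(g[...,0]>120)&(g[...,0]-g[...,2]>40)
for lo,hi,pick,(a,b) in ((100,150,0,(150,400)),(150,215,-1,(260,405))):
    pts=[]
    for x in range(a,b):
        y=np.nonzero(beech[lo:hi,x])[0]
        if len(y): pts.append((x,y[pick]+lo))
    W=cast(m,pts,.042)[:,:2]*1000
    L=cv2.fitLine(W.astype(np.float32),cv2.DIST_HUBER,0,.5,.01).ravel();print("edge",L,L[2]-L[3]*L[0]/L[1])
print("end wall top", cast(m,np.array([(190,187),(217,185),(193,297),(215,294)])*.7,.062).round(4))
E
```

```text
(496, array([0.4803, 0.0081]), np.float64(65.27125446402765), np.float64(-0.0374), np.float64(0.0338), np.float64(0.07704165654261935))
edge [ 5.9189349e-02 -9.9824679e-01  5.2608484e+02  5.6378674e+01] 529.42773
edge [ 5.7446383e-02 -9.9834859e-01  4.3237665e+02 -1.3914788e+01] 431.57596
end wall top [[0.5096 0.2105 0.062 ]
 [0.5108 0.1892 0.062 ]
 [0.4206 0.2217 0.062 ]
 [0.4232 0.2026 0.062 ]]
```

```bash
cat >> h.py <<'E'
g=np.array([-.0583,.9983]);GY=np.arctan2(g[1],g[0])
def on(y,z): return [.4805-.0584*y,y,z]
E
python3 - <<'E'
from h import *
manip.move_pose(on(-.078,.15),down(GY))
manip.line_to(on(-.078,.030),feed=.15)
S=manip.get_state();f0=S["ft_force"];print(S["time"],f0)
def F():
    s=manip.get_state();return s,-(s["ft_force"]-f0)[:2]@g
manip.line_to(on(-.056,.030),feed=.06)
y=-.056
while y<.004:
    y+= .008 if y<-.020 else .002
    manip.line_to(on(y,.030),feed=.04)
    s,f=F();print(round(y,3),s["tool_pos"].round(4),round(f,2),round(s["time"],2))
    if f>(12 if y<-.02 else 6.5): break
E
```

```text
5.675 [ 0.1343178  -0.12993472  1.49620348]
-0.048 [ 0.4832 -0.0478  0.0299] -0.87 6.54
-0.04 [ 0.4827 -0.0397  0.0299] -0.19 6.89
-0.032 [ 0.4823 -0.0317  0.03  ] 0.87 7.24
-0.024 [ 0.4821 -0.0237  0.0301] -0.08 7.59
-0.016 [ 0.4817 -0.0157  0.0301] 0.51 7.94
-0.014 [ 0.4815 -0.014   0.0301] 1.11 8.19
-0.012 [ 0.4814 -0.012   0.0301] 1.49 8.44
-0.01 [ 0.4812 -0.0099  0.0301] 2.03 8.69
-0.008 [ 0.4811 -0.0078  0.0301] 2.19 8.94
-0.006 [ 0.4809 -0.0058  0.03  ] 1.62 9.19
-0.004 [ 0.4807 -0.0038  0.03  ] 2.13 9.44
-0.002 [ 0.4806 -0.0018  0.03  ] 2.04 9.69
0.0 [4.805e-01 2.000e-04 3.000e-02] 2.0 9.94
0.002 [0.4803 0.0022 0.03  ] 2.24 10.19
0.004 [0.4802 0.0042 0.03  ] 1.75 10.44
```

Run:
```python
from h import *
p,d=manip.grab_frame("top")
cv2.imwrite("pics/t1.png",cv2.resize(p[190:270,165:325],(800,400),interpolation=cv2.INTER_CUBIC)[:,:,::-1])
p,d=manip.grab_frame("wrist");cv2.imwrite("pics/w1.png",p[:,:,::-1])
```

```text
(no output)
```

View pics/w1.png

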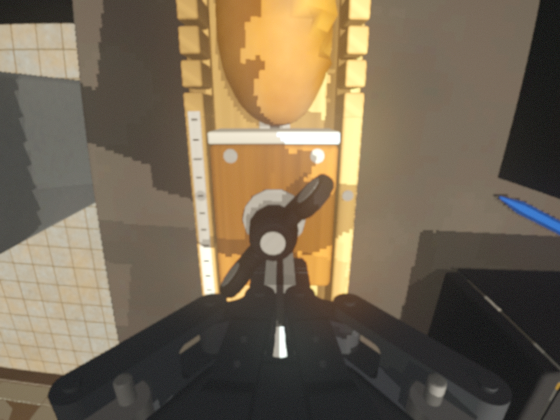

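The wrist view shows the stop's white top edge at row ~137 and the roll's tip just at it (273,127). The fingers are behind the block and clear of the wing. The force is still only sliding friction, so I'll keep pushing.

Run:
```python
from h import *
m=manip.camera_model("wrist");print("face",cast(m,[(273,131),(273,144)],.046).round(4))
y=.004
while y<.03:
    y+=.002
    manip.line_to(on(y,.030),feed=.04)
    s=manip.get_state();f=-(s["ft_force"])[:2]@g;print(round(y,3),s["tool_pos"].round(4),round(f,2),round(s["time"],2))
    if f>6: break
```

```text
face [[0.4733 0.0753 0.046 ]
 [0.4737 0.0689 0.046 ]]
0.006 [0.4801 0.0062 0.03  ] 1.55 10.79
0.008 [0.48   0.0081 0.03  ] 2.09 11.04
0.01 [0.4798 0.0102 0.03  ] 1.76 11.29
0.012 [0.4797 0.0122 0.03  ] 3.12 11.54
0.014 [0.4797 0.0142 0.03  ] 3.21 11.79
0.016 [0.4795 0.0162 0.03  ] 2.46 12.04
0.018 [0.4794 0.0182 0.03  ] 3.65 12.29
0.02 [0.4793 0.0202 0.03  ] 2.07 12.54
0.022 [0.4792 0.022  0.03  ] 3.39 12.79
0.024 [0.4792 0.023  0.0301] 7.16 13.04
```

Run:
```python
from meas import *
manip.line_to(on(.010,.030),feed=.08)
manip.line_to(on(.0,.18),feed=.2)
manip.dwell(.1)
m=manip.camera_model("wrist");p,d=manip.grab_frame("wrist")
np.savez("/tmp/w2.npz",p=p,d=d,**{k:np.array(v) for k,v in m.items()})
cv2.imwrite("pics/w2.png",p[:,:,::-1])
s=manip.get_state();print(s["time"],s["joint_positions"].round(2),s["tool_pos"])
print(wings(m,p,d,(.478,.049)))
# IK span for candidate tool yaws about the hub
for a in range(-180,180,30):
    q=manip.solve_ik([.478,.049,.1],down(np.radians(a)));print(a,None if q is None else np.round(q[5],2))
```

```text
14.4167 [-0.18  0.03  1.8   0.    1.31 -0.24] [4.79122095e-01 3.64186993e-04 1.78125460e-01]
(796, array([0.475 , 0.0504]), np.float64(52.494887646519075), np.float64(-0.0366), np.float64(0.034), np.float64(0.07685680260050458))
-180 -1.65
-150 -2.17
-120 -2.7
-90 None
-60 2.54
-30 2.02
0 1.49
30 0.97
60 0.45
90 -0.08
120 -0.6
150 -1.13
```

View pics/w2.png

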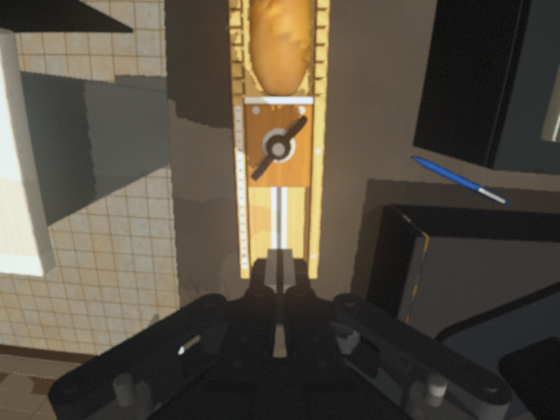

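The wrist view shows the roll's tip at the stop's face (278,97) and the block's rear edge at row 187. The hub is at (279,148), with wing tips at (305,119) and (254,178). I'll check the geometry numerically before stroking.

Run:
```python
from meas import *
f=dict(np.load("/tmp/w2.npz"));p,d=f.pop("p"),f.pop("d");m=f
print("face/rear",cast(m,[(278,97),(278,104),(278,187)],.046).round(4))
print("hub",cast(m,[(279,148)],.079).round(4),"tips",cast(m,[(305,119),(254,178)],.084).round(4))
P=cloud(m,d)
for q in [(279,148),(300,125),(260,170),(265,120),(295,180),(280,215),(280,92),(280,60),(280,262),(280,280)]: print(q,P[q[1],q[0]].round(4),p[q[1],q[0]])
t=manip.get_state()["tool_pos"];X=m["R"]@t+m["t"];print("tcp px",m["fx"]*X[0]/X[2]+m["cx"],m["fy"]*X[1]/X[2]+m["cy"],X[2])
```

```text
face/rear [[0.472  0.0931 0.046 ]
 [0.4723 0.0866 0.046 ]
 [0.4771 0.0038 0.046 ]]
hub [[0.4757 0.0486 0.079 ]] tips [[0.4965 0.0752 0.084 ]
 [0.4547 0.021  0.084 ]]
(279, 148) [0.4757 0.0484 0.0774] [167 157 140]
(300, 125) [0.4927 0.0699 0.0824] [79 59 42]
(260, 170) [0.4599 0.0289 0.0849] [87 72 60]
(265, 120) [0.4605 0.0709 0.0464] [158 107  52]
(295, 180) [0.4943 0.0125 0.0464] [220 157  77]
(280, 215) [0.4755 0.0823 0.3426] [170 165 149]
(280, 92) [0.4736 0.0978 0.0442] [171 120  64]
(280, 60) [0.4721 0.1236 0.0627] [217 159  83]
(280, 262) [0.4793 0.0123 0.2182] [78 63 48]
(280, 280) [0.4793 0.0126 0.2342] [63 51 39]
tcp px 278.8567293122129 246.90855660440093 0.18187543428546055
```

View pics/t1.png

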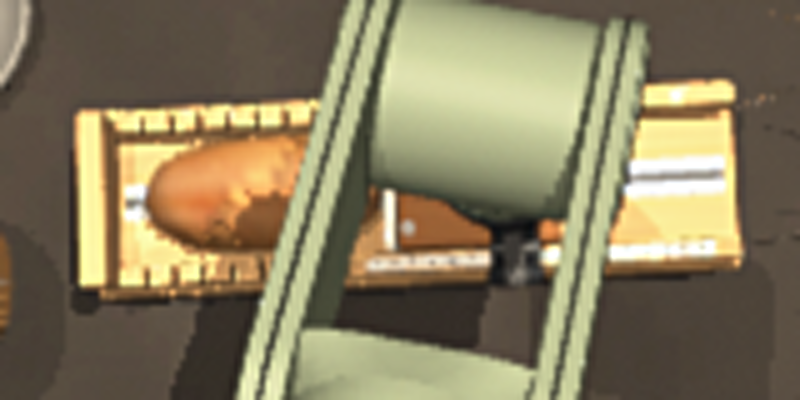

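The rear face reads y≈0.004, but the TCP was at 0.023 during contact. The fingertips appear to have been over the block, pushing on the hub. I'll check the real fingertip height from the depth image.

Run:
```python
from meas import *
f=dict(np.load("/tmp/w2.npz"));p,d=f.pop("p"),f.pop("d");m=f
P=cloud(m,d)
for c in (268,273,280,288):
  print(c,[(r,*(P[r,c,1:]*1000).round(0)) for r in range(238,300,5)])
pr=lambda X:(lambda c:(m["fx"]*c[0]/c[2]+m["cx"],m["fy"]*c[1]/c[2]+m["cy"]))(m["R"]@np.array(X)+m["t"])
for y,z in((.011,.178),(0,.178),(.011,.2),(.011,.19)): print(y,z,np.round(pr([.479,y,z]),0))
mt=manip.camera_model("top");print("t1 white/black/brown",cast(mt,[(165+390/5,190+43)],.046),cast(mt,[(165+490/5,237),(165+540/5,237)],.046))
```

```text
268 [(238, np.float64(-69.0), np.float64(17.0)), (243, np.float64(-76.0), np.float64(17.0)), (248, np.float64(12.0), np.float64(204.0)), (253, np.float64(12.0), np.float64(210.0)), (258, np.float64(13.0), np.float64(215.0)), (263, np.float64(12.0), np.float64(220.0)), (268, np.float64(12.0), np.float64(224.0)), (273, np.float64(12.0), np.float64(229.0)), (278, np.float64(13.0), np.float64(233.0)), (283, np.float64(12.0), np.float64(236.0)), (288, np.float64(13.0), np.float64(242.0)), (293, np.float64(13.0), np.float64(245.0)), (298, np.float64(13.0), np.float64(248.0))]
273 [(238, np.float64(-68.0), np.float64(17.0)), (243, np.float64(-76.0), np.float64(16.0)), (248, np.float64(12.0), np.float64(203.0)), (253, np.float64(12.0), np.float64(209.0)), (258, np.float64(13.0), np.float64(215.0)), (263, np.float64(12.0), np.float64(219.0)), (268, np.float64(13.0), np.float64(225.0)), (273, np.float64(12.0), np.float64(228.0)), (278, np.float64(12.0), np.float64(232.0)), (283, np.float64(13.0), np.float64(237.0)), (288, np.float64(11.0), np.float64(238.0)), (293, np.float64(13.0), np.float64
[... 731 characters left out ...]
float64(13.0), np.float64(203.0)), (253, np.float64(13.0), np.float64(209.0)), (258, np.float64(13.0), np.float64(215.0)), (263, np.float64(13.0), np.float64(219.0)), (268, np.float64(13.0), np.float64(225.0)), (273, np.float64(12.0), np.float64(227.0)), (278, np.float64(12.0), np.float64(232.0)), (283, np.float64(12.0), np.float64(236.0)), (288, np.float64(15.0), np.float64(243.0)), (293, np.float64(14.0), np.float64(245.0)), (298, np.float64(14.0), np.float64(249.0))]
0.011 0.178 [280. 231.]
0 0.178 [279. 247.]
0.011 0.2 [279. 247.]
0.011 0.19 [280. 239.]
t1 white/black/brown [[0.45605073 0.06917434 0.046     ]] [[ 0.44620787  0.01726489  0.046     ]
 [ 0.44645114 -0.00856407  0.046     ]]
```

The finger's front face ends about 22 mm above the reported TCP, so the tips passed just over the block and pushed the hub. The result is the same, with the stop against the roll. I'll check that it is snug in the top view.

Run:
```python
from h import *
manip.line_to(on(-.05,.20),feed=.2)
p,d=manip.grab_frame("top");m=manip.camera_model("top");np.savez("/tmp/t2.npz",p=p,d=d)
cv2.imwrite("pics/t2.png",cv2.resize(p[195:265,170:310],(800,400),interpolation=cv2.INTER_CUBIC)[:,:,::-1])
P=cloud(m,d)
for r in (226,228,230): print([(u,*(P[r,u,1:]*1000).round(0).astype(int).tolist()) for u in range(184,262,2)])
print(manip.get_state()["time"])
```

```text
[(184, 219, 64), (186, 217, 51), (188, 217, 27), (190, 206, 54), (192, 199, 61), (194, 194, 62), (196, 189, 60), (198, 184, 61), (200, 178, 66), (202, 173, 66), (204, 166, 72), (206, 162, 68), (208, 158, 60), (210, 152, 67), (212, 147, 64), (214, 141, 70), (216, 137, 64), (218, 132, 64), (220, 126, 66), (222, 121, 66), (224, 117, 61), (226, 112, 59), (228, 107, 56), (230, 102, 54), (232, 98, 44), (234, 93, 44), (236, 88, 46), (238, 83, 46), (240, 77, 49), (242, 21, 596), (244, 18, 594), (246, 15, 595), (248, 12, 593), (250, 9, 593), (252, 6, 594), (254, 6, 563), (256, 5, 528), (258, 30, 52), (260, 26, 45)]
[(184, 219, 63), (186, 216, 54), (188, 213, 43), (190, 206, 51), (192, 200, 57), (194, 194, 59), (196, 189, 60), (198, 183, 64), (200, 177, 67), (202, 172, 67), (204, 167, 66), (206, 162, 67), (208, 157, 66), (210, 151, 73), (212, 147, 64), (214, 142, 65), (216, 136, 68), (218, 132, 65), (220, 126, 66), (222, 122, 63), (224, 117, 58), (226, 113, 54), (228, 107, 55), (230, 102, 56), (232, 98, 48), (234, 94, 36), (236, 87, 48), (238, 83, 43), (240, 77, 46), (242, 21, 594), (244, 18, 592), (246, 15, 596), (248, 12, 596), (250, 9, 596), (252, 7, 588), (254, 6, 554), (256, 6, 515), (258, 31, 46), (260, 25, 48)]
[(184, 219, 62), (186, 216, 55), (188, 214, 36), (190, 206, 52), (192, 199, 60), (194, 194, 62), (196, 189, 61), (198, 183, 62), (200, 177, 67), (202, 173, 63), (204, 167, 70), (206, 162, 64), (208, 157, 63), (210, 152, 62), (212, 146, 68), (214, 142, 66), (216, 136, 67), (218, 131, 69), (220, 127, 59), (222, 121, 64), (224, 117, 57), (226, 112, 56), (228, 108, 51), (230, 103, 47), (232, 98, 41), (234, 94, 38), (236, -45, 1310), (238, 82, 51), (240, 24, 594), (242, 21, 594), (244, 18, 595), (246, 15, 596), (248, 12, 595), (250, 9, 596), (252, 8, 578), (254, 7, 542), (256, 33, 80), (258, 28, 81), (260, 25, 48)]
14.8833
```

View pics/t2.png

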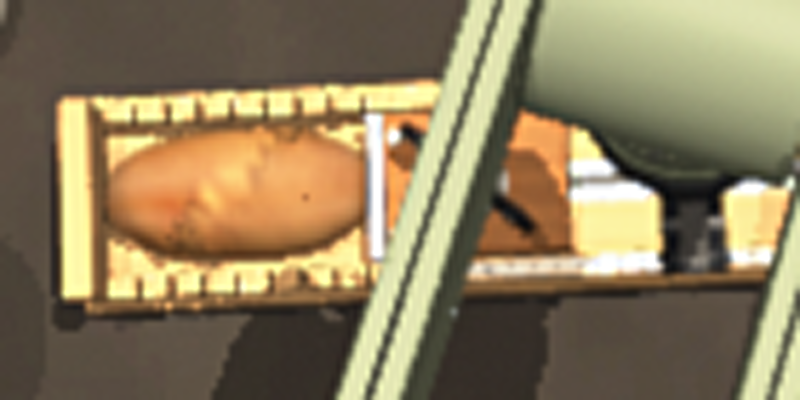

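Top view: the roll spans from the end wall (crop x≈105) to the white face (x≈370) with no gap at either end, so it is snug. Now stroke 1, on wing A.

```bash
cat > stroke.py <<'E'
from meas import *
HUB=np.array([.4765,.0485]);Z=.052
def pose(th,t,z,r=.027):
    a=np.radians(th);e=np.array([np.cos(a),np.sin(a)]);n=np.array([-e[1],e[0]])
    return [*(HUB+r*e+t*n),z],down(a+np.pi/2)
def T(): return round(manip.get_state()["time"],2)
def begin(th,t=.022):
    p,o=pose(th,t,.10);manip.move_pose(p,o);manip.line_to(pose(th,t,Z)[0],feed=.12)
    return manip.get_state()["ft_force"]
def sweep(th0,th1,step,f0,lim,feed=.035,t=.0155):
    th=th0;log=[]
    while th>th1:
        th=max(th-step,th1);p,o=pose(th,t,Z);manip.line_to(p,o,feed=feed)
        f=manip.get_state()["ft_force"]-f0;e=np.radians(th-90);log.append((round(th),round(float(-f[:2]@[np.cos(e),np.sin(e)]),1),round(float(f[2]),1)))
        if np.hypot(*f[:2])>lim: break
    print(log,T());return th
def end(th,t=.021):
    manip.line_to(pose(th,t,Z)[0],feed=.06);manip.line_to(pose(th,t,.10)[0],feed=.15)
E
python3 - <<'E'
from stroke import *
f0=begin(52.5);print(f0,T())
th=sweep(52.5,-112,20,f0,8);end(th)
p,o=pose(67,.022,.10);manip.move_pose([p[0],p[1]-.05,.17],down(GY));manip.dwell(.1)
m=manip.camera_model("wrist");p,d=manip.grab_frame("wrist")
cv2.imwrite("pics/w3.png",p[:,:,::-1]);print(wings(m,p,d,HUB),T())
E
```

```text
[0.67727611 0.43425553 0.12183585] 16.14
[(32, 0.3, -0.4), (12, -0.8, 0.0), (-8, -0.6, 0.5), (-28, -0.8, -0.5), (-48, 0.1, 0.5), (-68, -1.4, -0.6), (-88, -0.1, 1.0), (-108, 0.0, -0.5), (-112, -0.0, 0.2)] 20.53
(758, array([0.474 , 0.0529]), np.float64(71.75955139923684), np.float64(-0.0375), np.float64(0.0327), np.float64(0.07518272748690782)) 23.12
```

View pics/w3.png

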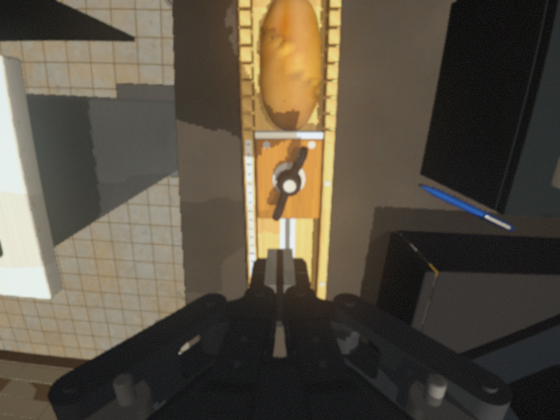

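The wings now lie at about 72° (tips at (303,152) and (277,216)), so the stroke turned the screw ~160° and the stop is still against the roll. Stroke 2 uses the other wing, with finer steps towards its end.

Run:
```python
from stroke import *
f0=begin(73);print(T())
th=sweep(73,-67,20,f0,8)
if th<=-67: th=sweep(th,-110,7,f0,5)
end(th);print(th,T())
f0=begin(th+182)
t2=sweep(th+182,th+182-60,7,f0,5);print(t2,T())
```

```text
24.71
[(53, -0.3, -0.7), (33, 0.9, -0.5), (13, -0.7, -0.8), (-7, 0.6, -1.7), (-27, 0.4, -0.3), (-47, -0.0, -0.9), (-67, 0.5, -0.2)] 28.35
[(-74, 0.6, 0.3), (-81, 0.2, 0.5), (-88, 0.5, -0.5), (-95, 0.9, -0.1), (-102, 0.3, -0.7), (-109, 0.1, -0.7), (-110, 0.7, -0.4)] 30.25
-110 30.97
[(65, 0.3, -1.7), (58, -0.6, -0.8), (51, 0.4, -2.1), (44, 0.2, -1.2), (37, -0.4, -1.9), (30, 1.0, -1.7), (23, 0.5, -2.6), (16, 0.4, -2.1), (12, 0.9, -1.8)] 36.7
12 36.7
```

Run:
```python
from stroke import *
f0=manip.get_state()["ft_force"]*0+np.array([.5,.4,-.5])
th=sweep(12,-116,6,f0,4.5);print(th,T())
print((manip.get_state()["ft_force"]-f0).round(1))
```

```text
[(6, 0.3, 0.9), (0, -0.1, 0.7), (-6, 4.3, 1.0), (-12, 10.4, 0.8)] 37.73
-12 37.73
[-0.2 10.7  0.8]
```

The force jumped to 10 N, which is the hard stop. I'll back off and check.

Run:
```python
from stroke import *
end(-12,.022)
manip.move_pose([.479,-.02,.18],down(GY));manip.dwell(.1)
m=manip.camera_model("wrist");p,d=manip.grab_frame("wrist")
cv2.imwrite("pics/w4.png",p[:,:,::-1]);print(wings(m,p,d,HUB,.080),T())
t,_=manip.grab_frame("top");cv2.imwrite("pics/t4.png",t[:,:,::-1])
```

```text
(856, array([0.4734, 0.0479]), np.float64(3.9044777520087735), np.float64(-0.0365), np.float64(0.0352), np.float64(0.07497557992962889)) 39.16
```

View pics/w4.png

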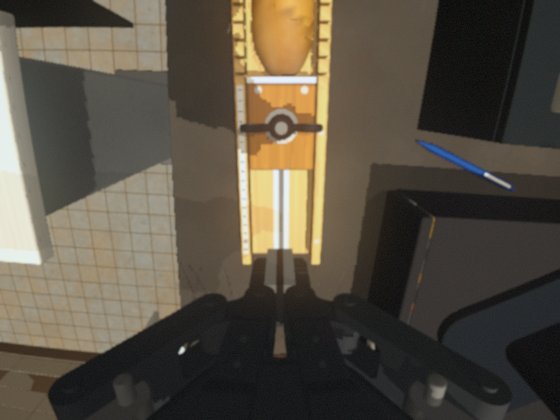

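View pics/t4.png

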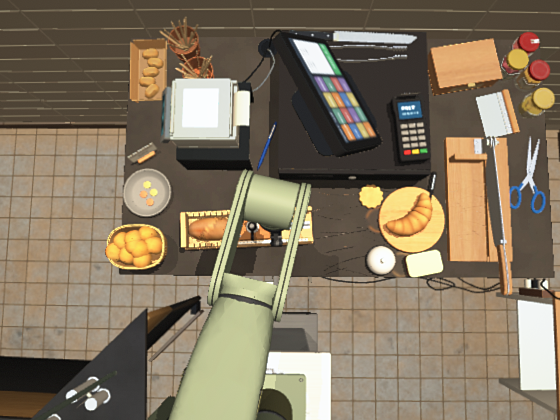

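The wings lie square across the guide (about 4° in world, tips at (241,128) and (321,128)). The roll's tip is at the white face (284,75), and everything else is where it was.

Run:
```python
from h import *
m=manip.camera_model("wrist");print(cast(m,[(282,76),(282,169)],.046).round(4))
print(manip.hand_in(),manip.get_state()["time"])
```

```text
[[0.4734 0.093  0.046 ]
 [0.4789 0.0041 0.046 ]]
the job is handed in; nothing more can be done
the job is handed in; nothing more can be done
```

The job is handed in after about 39 s: the stop is snug against the roll and the wing screw is turned to its hard stop. The fingers pushed the stop at its screw hub instead of its rear face, which turned the screw about 13° before the roll was snug.

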